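# Clamp a cast sample in the swing-head gauge by its ratchet

### The job

Gauge the small cast bar: lay it flat on the anvil of the bench thickness gauge, centred and lengthwise like the anvil, and swing the gauge's head over it until it stands fully home against its stop. Then turn the small ratchet knob on top clockwise until the spindle has closed on the bar and the ratchet slips; let it slip about an eighth of a turn, in no case more than a quarter turn in all. Never squeeze the bar harder than the ratchet does, leave it clamped with the head home, and do not disturb the other things.

Things in the scene. Friction and masses are not known exactly. Their poses are not given: they have to be found in the camera images.
- sample: Loose small cast resin bar, sand-coloured, tapered like an ingot (sides and ends slope inwards about 18 degrees), wide side down. 98 mm long along its y, 44 mm wide along its x at the bottom (35 at the top), 16.5 mm high, about 0.12 kg. Origin: centre of its underside. Either way round is right.
- gauge: Bench thickness gauge, base fixed on the worktop. Origin on the worktop under the middle of its anvil, x towards its column, z up. Anvil: bare steel block, 96 mm along x, 42 mm along y, top at z = 20 mm, on a base plate 72 mm wide, 10 mm thick. Column on the axis x = 85 mm, y = 0, 32 mm across; it carries the swing head. The bar belongs on the anvil, its y along the gauge's x.
- head (a joint): Swing of the head about the column, rad: 0 = fully home on its stop, arm over the anvil; 1.3 to 1.6 at the start, swung to the gauge's -y side, clear of the anvil. It closes clockwise from above, has stiff friction (0.35 N m, about 3 N at the post) and stays where it is left. Arm 32 mm wide, z = 60 to 84 mm; spindle and knob 85 mm from the column axis.
- post (a point): Point on the axis, 7 mm below the top, of the round steel post at the arm's outer end, by which the head is swung: 14 mm across, z = 76 to 97 mm, this point at z = 90 mm, 119 mm from the column's axis and 34 mm beyond the knob's axis. Push its side or pinch it from above; a push stops dead at the home stop, 8 N there is plenty.
- spindle: The vertical steel spindle under the head, foot 18 mm across; origin: centre of the foot's underside. At the start it stands 3 to 12 mm above the top of a bar on the anvil, so the head swings over the bar freely. It goes down 4 mm for each radian that the thimble turns clockwise from above, and stays where it is left.
- knob (a point): Point on the vertical axis of the ratchet knob, 10 mm below its top, z = 135 mm. The knob: a round knurled steel cylinder 26 mm across, 34 mm high (z = 111 to 145 mm), a dark mark on top; it rides on the head and keeps its height as it turns; grip it from above at any yaw. Clockwise from above closes the spindle. A knob gripped off-centre can drag the head off its stop.
- thimble (a joint): Angle of the aluminium thimble under the knob (44 mm across, z = 87 to 108 mm, dark mark on its rim), rad, growing clockwise from above, 0 to 2 at the start. The knob carries it along (0.06 N m) until the spindle bears on the bar; then it stands and the knob slips on it (0.13 N m, 17 N on the bar). Turned by itself it can overload the bar. Turning the knob back opens the spindle.
- ratchet (a joint): Slip of the ratchet knob relative to the thimble, rad: about 0 at the start, grows only while the knob slips clockwise on the standing thimble.
- cup: Bystander: empty pale mixing cup, 79 mm across, 88 mm high. Leave it alone.
- brush: Bystander: flat paint brush with wooden handle, 218 x 44 x 14 mm. Leave it alone.
- felt_pen: Bystander: black felt pen lying flat, 130 x 16 x 18 mm, on the robot's side of the gauge. Leave it alone.

How it is judged:
On the way, in this order (a step that is already met when the one before it is completed fails the run):
1. the bar lies flat and centred on the anvil, the head still swung aside (x of sample in the frame of gauge between -0.012 and 0.012 m and y of sample in the frame of gauge between -0.01 and 0.01 m and z of sample in the frame of gauge between 0.0185 and 0.022 m and angle between the y axis of sample and the x axis of gauge, either way round below 0.15 rad and value of joint head above 0.8 rad and contact force between the fingers and sample below 0.1 N), for 0.2 s.
2. the head is fully home over the bar, the spindle not yet on it (x of sample in the frame of gauge between -0.012 and 0.012 m and y of sample in the frame of gauge between -0.01 and 0.01 m and z of sample in the frame of gauge between 0.0185 and 0.022 m and angle between the y axis of sample and the x axis of gauge, either way round below 0.15 rad and value of joint head below 0.02 rad and contact force between spindle and sample below 0.5 N), for 0.2 s.
3. the spindle has closed on the bar and the ratchet has slipped at least 0.4 rad (x of sample in the frame of gauge between -0.012 and 0.012 m and y of sample in the frame of gauge between -0.01 and 0.01 m and z of sample in the frame of gauge between 0.0185 and 0.022 m and angle between the y axis of sample and the x axis of gauge, either way round below 0.15 rad and value of joint head below 0.04 rad and contact force between spindle and sample above 4 N and value of joint ratchet above 0.4 rad), for 0.1 s.
At the end, for the whole second after the job is handed in: Bar flat on the anvil, within 12 mm of its middle lengthwise, 10 mm crosswise and 9 degrees in line; head home within 0.04 rad (2 degrees); spindle clamps the bar with more than 4 N; the ratchet has slipped 0.4 to 1.57 rad in all; everything at rest (all of step 3 and value of joint ratchet below 1.57 rad and linear speed of sample below 0.01 m/s); the robot touches nothing.
It fails at once if the spindle presses on the bar with more than 35 N (contact force between spindle and sample above 35 N).
It fails at once if the ratchet slips more than a quarter turn (1.57 rad) (value of joint ratchet above 1.57 rad).
It fails at once if the cup, the brush or the felt pen is moved more than 3 cm (distance of any of cup, brush, felt_pen from where it was at the start of the episode above 0.03 m).
It also fails if it takes over 72 s, if anything falls off the work surface, if the arm or the gripper's body presses on something with over 40 N, if the wrist force passes 120 N, or if a joint passes its speed limit or range.

### The arm

A 6-joint arm with a two-finger parallel gripper is mounted at the origin on a cart in front of the work surface, level with it; the furniture and walls round the work are solid. World frame = base frame: x ahead of the robot, y to its left, z up, the work surface at z = 0. Lengths are in m, angles in rad, forces in N, time in s.
With the tool pointing down it reaches from about 0.25 to 0.725 m from the base axis. Payload 4 kg.
Tool frame: the origin (TCP) lies between the finger pads; the fingertips stand 8 mm ahead of it and the grasp point (between the pads) lies 11 mm behind it (bot.tip_reach is the distance from the TCP to the fingertips, in m); z points along the fingers, y is the line along which they close (so a half turn about z gives the same grasp; the last joint's range is limited). The gripper opens to 85 mm and grips with 20 to 120 N. Pads are 22 mm wide; open, the fingers measure 114 mm over their backs; the gripper's body (76 mm by 85 mm) begins 54 mm behind the grasp point. The pads swing forward as they close: fully open they stand 13 mm farther back than shut.
Start: joints at [-1.197, 0.241, 0.005, 1.335, 0, 1.571], TCP at [0.183, -0.465, 0.239] pointing down, gripper open.
Joint ranges: [-2.72, 2.72], [-1.05, 1.87], [-1.09, 1.28], [-1.99, 2.15], [-1.42, 1.44], [-3.14, 3.14]. Speed limits (rad/s): [2.79, 2.79, 3.14, 3.14, 3.14, 3.14].

### API

Orientations are given as a unit quaternion [x, y, z, w].
In Python, from workcell import bot gives the robot as it stands.
- The arm moves only by the tool move_arm, never from a script. Its argument "deltas" is a list of rows, each a list of 7 numbers: the opening, from 0 (shut) to 1 (fully open), then the shift along the tool's x, y, z in mm, then the turn, a rotation vector about the tool's x, y, z in degrees. In form: [[gripper, tx, ty, tz, ax, ay, az], ...]. A call has 1 to 10 rows; each row shifts and turns the commanded pose from where the row before left it, along the tool's axes as they then stand; what a row does not reach is not made up. A row lasts 1/12 s, in which the tool goes at most 41.7 mm and 7.16 degrees, less where a joint would pass 70% of its speed; a pose out of reach is approached as far as the arm can. A call is refused whole if a number of a shift passes 41.7 or a number of a turn 7.16, either way. A call with a gripper value outside its range is refused whole. The fingers move at their own pace and stop on an object; the grip force is fixed at half the most. Time passes only in rows, so rows that do not move let the fingers close. It gives the time, the measured TCP pose, the force, the opening and the grip force at its end, in the units of the state.
- bot.get_obs(): the state, without advancing time (a new reading comes with each control period).
- bot.camera(name): name is "side" or "top" or "wrist"; returns the picture (480x640x3 uint8, blue, green, red); there is no depth.
- bot.calibration(name): a dict with "K" (3x3 intrinsics, pixels), "position" and "orientation" of the camera in the world. Camera axes: x right, y down, z forward; pixel columns grow to the right and rows downward; lengths in m; the calibration is good to about 2 mm. A picture is of the moment at which its call begins: read the wrist's pose just before it. calibration takes no time and is no camera call; for the wrist camera it gives the pose at the moment of the call.
- bot.job_done(): hands the job in; it is judged then, once.
Trained networks look in the newest picture that a camera, given by its name, has taken for a name from the list of things; names that differ only in an ending like _2 or _b are one class to them, and where a whole thing is asked for, a point or a joint stands for the part that bears it (a point fixed in the world has none). Each returns a list of dicts, best first, with "conf" (0 to 1); they miss things now and then, are a little off and sometimes report something else, mostly with a low value. They report only what shows in the picture. A call takes as long as a camera call.
- bot.outline_of(query, camera): "pixels" (480x640 bool, what is visible of it) and "rect" ([left, top, width, height] in pixels, round what is visible of it).
The state is a dict: "clock": time; "joint_pos": joint angles; "joint_vel": joint speeds; "tau": joint torques, N m; "eef_pos": TCP position; "tool_rot": TCP orientation; "ft_force": force on the tool from outside, world axes, zero at the start; "ft_torque": the same for the moment, N m; "grip_width": finger opening in m; "grasp_force": force on a finger pad.
Only numpy, scipy, OpenCV 4.12 (cv2) and the standard library are available. Lean on these libraries where they do the work, as an engineer would, in place of code of your own. Each camera call takes 0.05 s, during which the arm holds its last target. There are 200 camera calls.

## Working session

There is one attempt and no reset: what is moved stays moved. The work goes in short steps, Python scripts to look and compute and a tool call to move; the robot and the scene stay as the last step left them, time stands still between calls to the robot, and variables do not carry over. Pictures are saved under pics/ and viewed, at most 10 in all, crops included, and the job is handed in when it is done.

Besides the shell and the picture viewer there is one more tool, called after "Request:" as a command line: name --pt "numbers of a row" for each row, then --argument value for the rest. move_arm: Moves the arm, as the interface text tells. Its arguments: {"type":"object","properties":{"deltas":{"type":"array","items":{"type":"array","items":{"type":"number"}}}},"required":["deltas"]}

```bash
mkdir -p pics; ls
cat > h.py <<'E'
import numpy as np,cv2
from scipy.spatial.transform import Rotation as R
from workcell import bot
def ray(c,px):
    K=np.array(c["K"]);d=np.linalg.solve(K,np.array([px[0],px[1],1.]))
    return np.array(c["position"]),R.from_quat(c["orientation"]).as_matrix()@d
def at_z(c,px,z):
    p,d=ray(c,px);return p+d*(z-p[2])/d[2]
def proj(c,X):
    q=R.from_quat(c["orientation"]).as_matrix().T@(np.array(X)-np.array(c["position"]));q=np.array(c["K"])@q;return q[:2]/q[2]
E
python3 - <<'E'
from h import *
ims=[]
for n in ["top","side"]:
    im=bot.camera(n);cv2.imwrite(f"pics/{n}0.png",im)
    c=bot.calibration(n);print(n,c)
    for q in ["sample","gauge","head","post","spindle","knob","thimble","cup","brush","felt_pen"]:
        o=bot.outline_of(q,n)
        for r in o[:2]:
            m=r["pixels"].astype(np.uint8);pts=cv2.findNonZero(m)
            print(q,round(r["conf"],2),r["rect"],cv2.minAreaRect(pts) if pts is not None else None)
print(bot.get_obs())
E
```

```text
pics
top {'K': array([[527.42355497,   0.        , 322.8918131 ],
       [  0.        , 527.42355497, 229.15023046],
       [  0.        ,   0.        ,   1.        ]]), 'position': array([ 0.40293441, -0.13297356,  1.13230632]), 'orientation': array([ 0.71242045, -0.70018007,  0.03613479, -0.02998751])}
sample 0.65 [169.5, 234.2, 40.6, 46.6] ((187.89999389648438, 255.8000030517578), (44.99307632446289, 22.189565658569336), 52.12501525878906)
gauge 0.89 [383.9, 258.5, 92.8, 80.7] ((431.1739807128906, 301.4597473144531), (83.39627838134766, 85.13719940185547), 80.34010314941406)
head 0.58 [446.5, 260.6, 34.0, 79.8] ((461.8265075683594, 299.372802734375), (75.64844512939453, 24.937379837036133), 81.25383758544922)
head 0.56 [383.7, 260.5, 94.7, 76.7] ((430.824462890625, 301.41802978515625), (80.93778991699219, 84.93525695800781), 81.34745788574219)
post 0.77 [447.3, 261.7, 30.8, 74.6] ((461.8608703613281, 299.3262939453125), (75.7891845703125, 25.55853271484375), 82.7249984741211)
spindle 0.21 [447.1, 259.8, 31.1, 82.1] ((461.923095703125, 299.3846435546875), (75.66118621826172, 25.799
[... 2430 characters left out ...]
_pos': array([-1.19695045e+00,  2.40566057e-01,  4.96207439e-03,  1.33517257e+00,
        3.37943181e-05,  1.57081383e+00]), 'joint_vel': array([-2.16792417e-04,  9.95856085e-05, -3.12944411e-04, -1.22185263e-03,
        9.98808577e-05, -1.45468275e-04]), 'tau': array([ 1.22286456e-03, -3.72224164e+01,  2.52692628e+01,  1.28664047e-03,
        1.33184840e-04, -3.61602204e-06]), 'eef_pos': array([ 0.18260563, -0.46545397,  0.23930893]), 'tool_rot': array([9.82582342e-01, 1.85827720e-01, 1.84402809e-05, 6.57470446e-06]), 'ft_force': array([ 0.53400803, -0.07682918,  0.10003574]), 'ft_torque': array([ 0.06666621,  0.01877877, -0.04677677]), 'grasp_force': 0.0, 'grip_width': 0.08564344969414366}
```

View pics/top0.png

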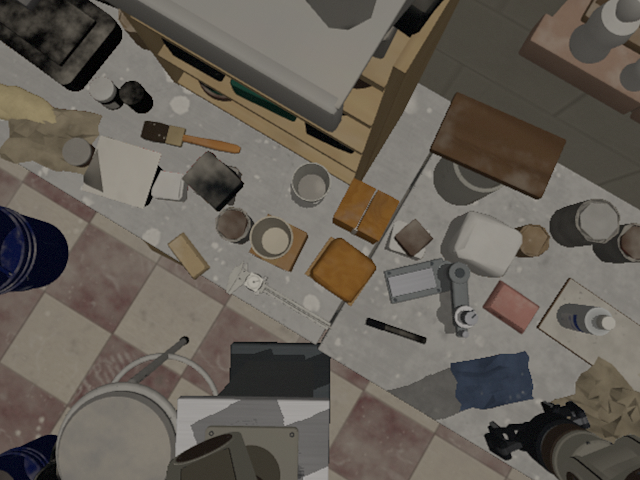

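View pics/side0.png

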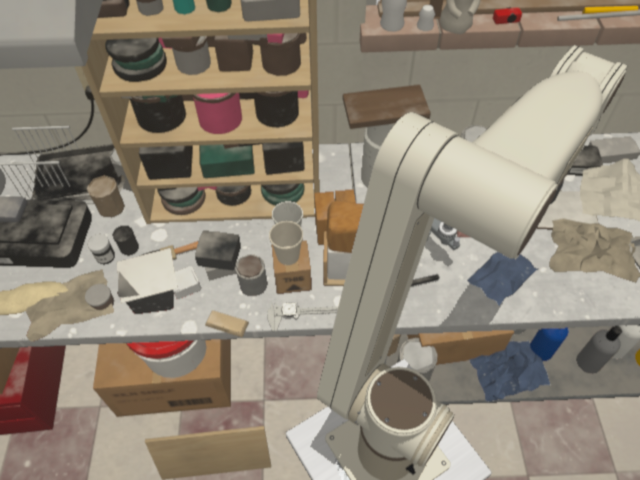

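The top view shows the bar at about (188,256), the anvil at (413,282), the column at (459,272), and the knob at (465,318). The head is swung towards the robot and the pen lies at (395,331). The side view shows the same layout, with the arm hiding part of the gauge.

Run:
```python
from h import *
c=bot.calibration("top")
for n,px,z in [("sample",(187.9,255.8),.012),("anvil",(413,282),.02),("column top",(459,271),.085),("knob",(465.5,312),.145),("knobmask",(468.5,318),.14),("thimble",(464,317),.1),("pen1",(367,321),.009),("pen2",(425,341),.009)]:
    print(n,at_z(c,px,z).round(3))
im=cv2.imread("pics/top0.png")
a=cv2.resize(im[230:370,340:540],None,fx=4,fy=4,interpolation=cv2.INTER_CUBIC)
cv2.imwrite("pics/crop1.png",a)
o=bot.outline_of("sample","top")[0]["pixels"].astype(np.uint8)
b=cv2.boxPoints(cv2.minAreaRect(cv2.findNonZero(o)));print([at_z(c,p,.008)[:2].round(3) for p in b])
print(R.from_quat(bot.get_obs()["tool_rot"]).as_matrix().round(3))
```

```text
sample [0.446 0.143 0.012]
anvil [ 0.399 -0.333  0.02 ]
column top [ 0.423 -0.413  0.085]
knob [ 0.346 -0.408  0.145]
knobmask [ 0.335 -0.415  0.14 ]
thimble [ 0.334 -0.418  0.1  ]
pen1 [ 0.316 -0.238  0.009]
pen2 [ 0.276 -0.36   0.009]
[array([0.469, 0.193]), array([0.499, 0.157]), array([0.424, 0.095]), array([0.395, 0.131])]
[[ 0.931  0.365 -0.   ]
 [ 0.365 -0.931 -0.   ]
 [-0.     0.    -1.   ]]
```

View pics/crop1.png

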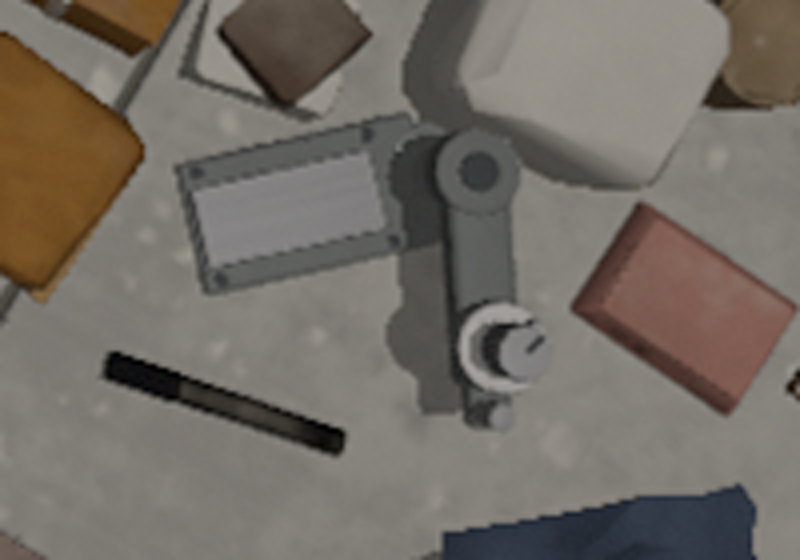

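Request:
move_arm --pt "1 28 -29 0 0 0 0" --pt "1 28 -29 0 0 0 0" --pt "1 28 -29 0 0 0 0" --pt "1 28 -29 0 0 0 0" --pt "1 28 -29 0 0 0 0" --pt "1 28 -29 0 0 0 0" --pt "1 28 -29 0 0 0 0" --pt "1 28 -29 0 0 0 0"

```text
clock: 1.82
eef_pos: [0.3066, -0.166, 0.2396]
tool_rot: [0.983, 0.185, 0.0, 0.0]
ft_force: [0.1, -0.7, 0.1]
grip_width: 0.0852
grasp_force: 0.0
```

Request:
move_arm --pt "1 28 -29 0 0 0 -4" --pt "1 28 -29 0 0 0 0" --pt "1 28 -29 0 0 0 0" --pt "1 28 -29 0 0 0 0" --pt "1 28 -29 0 0 0 0" --pt "1 28 -29 0 0 0 0" --pt "1 28 -29 0 0 0 -7" --pt "1 0 0 0 0 0 -7" --pt "1 0 0 0 0 0 0" --pt "1 0 0 0 0 0 0"

```text
clock: 2.65
eef_pos: [0.3986, 0.099, 0.2391]
tool_rot: [0.942, 0.336, -0.0, 0.0]
ft_force: [-0.7, 0.4, -0.3]
grip_width: 0.0852
grasp_force: 0.0
```

```bash
cat >> h.py <<'E'
def psi():
    m=R.from_quat(bot.get_obs()["tool_rot"]).as_matrix();return np.degrees(np.arctan2(m[1,0],m[0,0]))
def go(X,yaw=None):
    "tool-frame shift in mm from the measured pose and turn about tool z in deg"
    o=bot.get_obs();m=R.from_quat(o["tool_rot"]).as_matrix()
    print("pose",o["eef_pos"].round(4),"psi",round(psi(),1),"shift",(m.T@(np.array(X)-o["eef_pos"])*1000).round(1),"turn",None if yaw is None else round((psi()-yaw+90)%180-90,1),"t",o["clock"],"F",o["ft_force"].round(1))
E
python3 - <<'E'
from h import *
c=bot.calibration("wrist");im=bot.camera("wrist");cv2.imwrite("pics/w1.png",im)
print(c,bot.tip_reach)
o=bot.outline_of("sample","wrist")
for r in o[:2]:
    m=r["pixels"].astype(np.uint8);b=cv2.boxPoints(cv2.minAreaRect(cv2.findNonZero(m)))
    P=np.array([at_z(c,p,.006)[:2] for p in b]);e=[P[1]-P[0],P[2]-P[1]];L=max(e,key=np.linalg.norm)
    print(r["conf"],P.round(4).tolist(),P.mean(0).round(4),[np.linalg.norm(v).round(4) for v in e],np.degrees(np.arctan2(L[1],L[0])))
go((.447,.144,.2),39.6)
E
```

```text
{'K': array([[423.48866677,   0.        , 318.0255341 ],
       [  0.        , 423.48866677, 239.45567088],
       [  0.        ,   0.        ,   1.        ]]), 'position': array([0.46310771, 0.15239225, 0.373224  ]), 'orientation': array([ 0.89151192, -0.42175928, -0.07128964,  0.14914219])} 0.008
0.56 [[0.4709, 0.1943], [0.4981, 0.1612], [0.4239, 0.0984], [0.3941, 0.1347]] [0.4467 0.1471] [np.float64(0.0429), np.float64(0.0972)] -139.76760317648228
pose [0.3985 0.0979 0.2393] psi 39.2 shift [66.7 -5.1 39.3] turn -0.4 t 2.75 F [-0.8 -0.5  0.2]
```

View pics/w1.png

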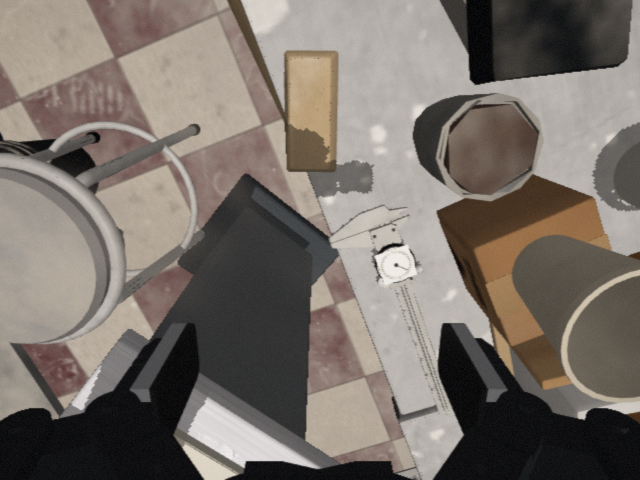

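The bar stands upright in the picture at about (311,110), near the worktop edge. The fingers are in view, with inner tip corners at about (197,323) and (443,323). Next I work out the true tip depth from those corners.

Run:
```python
from h import *
c=bot.calibration("wrist");o=bot.get_obs();m=R.from_quat(o["tool_rot"]).as_matrix()
for t in [-10,-5,-2,0,4,8,12]:
  print(t,[proj(c,o["eef_pos"]+m@np.array([x,y,t])/1000).round(0).tolist() for x in(11,-11) for y in (-42.6,42.6)])
go((.447,.1455,.1),40)
```

```text
-10 [[192.0, 324.0], [448.0, 325.0], [198.0, 380.0], [441.0, 380.0]]
-5 [[196.0, 317.0], [443.0, 317.0], [202.0, 371.0], [437.0, 371.0]]
-2 [[198.0, 313.0], [441.0, 313.0], [204.0, 366.0], [435.0, 366.0]]
0 [[200.0, 310.0], [439.0, 310.0], [205.0, 362.0], [434.0, 363.0]]
4 [[203.0, 305.0], [436.0, 305.0], [208.0, 356.0], [431.0, 356.0]]
8 [[205.0, 299.0], [434.0, 300.0], [210.0, 350.0], [429.0, 350.0]]
12 [[208.0, 295.0], [431.0, 295.0], [213.0, 344.0], [426.0, 345.0]]
pose [0.3985 0.0979 0.2393] psi 39.2 shift [ 67.7  -6.3 139.3] turn -0.8 t 2.75 F [-0.8 -0.5  0.2]
```

Request:
move_arm --pt "0.72 34 -3 0 0 0 -1" --pt "0.72 34 -3 0 0 0 0" --pt "0.72 0 0 40 0 0 0" --pt "0.72 0 0 40 0 0 0" --pt "0.72 0 0 40 0 0 0" --pt "0.72 0 0 40 0 0 0" --pt "0.72 0 0 30 0 0 0" --pt "0.72 0 0 20 0 0 0" --pt "0.72 0 0 0 0 0 0"

```text
clock: 3.5
eef_pos: [0.4435, 0.1441, 0.0254]
tool_rot: [0.939, 0.343, -0.005, -0.0]
ft_force: [-1.6, -0.1, -0.1]
grip_width: 0.0613
grasp_force: 0.0
```

Run:
```python
from h import *
go((.447,.1455,.006),40);print(bot.get_obs()["grip_width"])
c=bot.calibration("wrist");im=bot.camera("wrist");cv2.imwrite("pics/w2.png",im)
```

```text
pose [0.4435 0.1441 0.0254] psi 40.1 shift [ 3.7  1.3 19.4] turn 0.1 t 3.5 F [-1.6 -0.1 -0.1]
0.06125711078830608
```

View pics/w2.png

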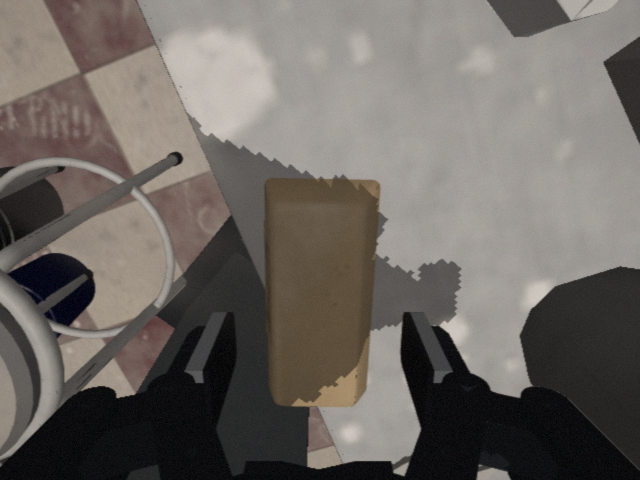

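The bar lies between the fingers, with its far end at row 180 and its near end at row 405. I'll check its centre against the tool.

Run:
```python
from h import *
c=bot.calibration("wrist");o=bot.get_obs();m=R.from_quat(o["tool_rot"]).as_matrix()
for n,px,z in [("far bot",(322,180),.0),("near top",(318,405),.0165),("left bot",(265,250),0),("right bot",(379,250),0)]:
  print(n,(m.T@(at_z(c,px,z)-o["eef_pos"])*1000).round(1))
```

```text
far bot [52.3  0.9 27.4]
near top [-39.9  -0.5  11.4]
left bot [ 23.4 -22.2  27.6]
right bot [23.5 24.2 27.5]
```

Request:
move_arm --pt "0.72 3.5 1 9 0 0 0" --pt "0.72 0 0 7 0 0 0" --pt "0.72 0 0 3.5 0 0 0" --pt "0.72 0 0 0 0 0 0" --pt "0.3 0 0 0 0 0 0" --pt "0.3 0 0 0 0 0 0" --pt "0.3 0 0 0 0 0 0" --pt "0.3 0 0 0 0 0 0" --pt "0.3 0 0 0 0 0 0" --pt "0.3 0 0 0 0 0 0"

```text
clock: 4.38
eef_pos: [0.4508, 0.149, 0.011]
tool_rot: [0.938, 0.346, 0.001, -0.0]
ft_force: [-1.1, 0.2, 5.7]
grip_width: 0.0386
grasp_force: 56.7
```

Request:
move_arm --pt "0.72 0 0 0 0 0 0" --pt "0.72 0 0 0 0 0 0" --pt "0.72 0 0 0 0 0 0" --pt "0.72 0 0 0 0 0 0"

```text
clock: 4.72
eef_pos: [0.4506, 0.1486, 0.0099]
tool_rot: [0.938, 0.345, 0.0, 0.0]
ft_force: [0.4, -0.2, -0.4]
grip_width: 0.0616
grasp_force: 0.0
```

```bash
cat > look.py <<'E'
from h import *
import sys
c=bot.calibration("wrist");im=bot.camera("wrist");cv2.imwrite(sys.argv[1],im)
o=bot.get_obs();m=R.from_quat(o["tool_rot"]).as_matrix();zt=float(sys.argv[2])
print("pose",o["eef_pos"].round(4),"psi",round(psi(),1),"t",o["clock"],"w",o["grip_width"],"F",o["ft_force"].round(1))
for r in bot.outline_of("sample","wrist")[:1]:
    k=r["pixels"].astype(np.uint8);b=cv2.boxPoints(cv2.minAreaRect(cv2.findNonZero(k)))
    P=np.array([m.T@(at_z(c,p,zt)-o["eef_pos"])*1000 for p in b])
    print(r["conf"],P[:,:2].round(1).tolist(),P.mean(0).round(1))
E
python3 look.py pics/w3.png 0.008
```

```text
pose [0.4505 0.1485 0.0098] psi 40.4 t 4.7667 w 0.061478944815123227 F [-0.8  0.8 -0.7]
0.72 [[-54.7, -28.0], [48.1, -19.7], [46.6, 21.5], [-57.0, 23.1]] [-4.2 -0.8  1.8]
```

Request:
move_arm --pt "0.62 -3 0 3 0 0 0" --pt "0.62 0 0 2 0 0 0" --pt "0.62 0 0 1.5 0 0 0" --pt "0.62 0 0 0 0 0 0" --pt "0.62 0 0 0 0 0 0"

```text
clock: 5.23
eef_pos: [0.4477, 0.1462, 0.0043]
tool_rot: [0.939, 0.345, -0.0, 0.0]
ft_force: [-5.9, -1.6, 13.4]
grip_width: 0.0531
grasp_force: 6.7
```

Request:
move_arm --pt "0.4 0 0 0 0 0 0" --pt "0.4 0 0 0 0 0 0" --pt "0.4 0 0 0 0 0 0" --pt "0.4 0 0 0 0 0 0"

```text
clock: 5.57
eef_pos: [0.4498, 0.1455, 0.0064]
tool_rot: [0.939, 0.345, 0.002, 0.002]
ft_force: [-4.4, -6.3, 26.7]
grip_width: 0.0414
grasp_force: 68.5
```

Request:
move_arm --pt "0.3 0 0 -3 0 0 0" --pt "0.3 0 0 -3 0 0 0" --pt "0.3 0 0 -6 0 0 0" --pt "0.3 0 0 -10 0 0 0" --pt "0.3 0 0 -10 0 0 0" --pt "0.3 0 0 -10 0 0 0" --pt "0.3 0 0 0 0 0 0"

```text
clock: 6.15
eef_pos: [0.4492, 0.147, 0.0465]
tool_rot: [0.938, 0.346, 0.001, -0.0]
ft_force: [1.2, 0.6, -1.5]
grip_width: 0.0405
grasp_force: 60.6
```

```bash
python3 look.py pics/w4.png 0.04
```

```text
pose [0.4488 0.1469 0.0457] psi 40.4 t 6.2 w 0.04070536733456794 F [-0.2  0.5 -1. ]
0.55 [[-59.4, -28.0], [49.3, -20.9], [48.4, 22.9], [-60.8, 26.4]] [-5.6  0.1  5.7]
```

View pics/w4.png

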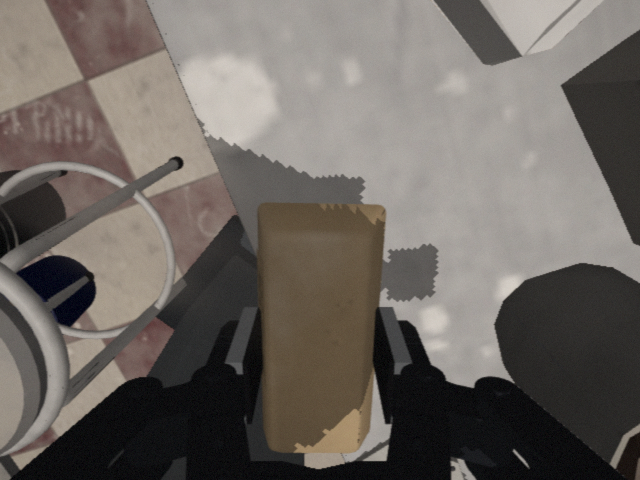

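The bar is gripped level. Its far bottom edge is at row 204 (columns 258 to 385) and its near end at row 452. Next I work out its position in the tool frame.

Run:
```python
from h import *
c=bot.calibration("wrist");o=bot.get_obs();m=R.from_quat(o["tool_rot"]).as_matrix()
T=lambda px,tz:(m.T@(at_z(c,px,o["eef_pos"][2]-tz/1000)-o["eef_pos"])*1000).round(1)
for tz in (4,8,12):
  print(tz,T((258,204),tz),T((385,204),tz),"near top",T((318,452),tz-16.5),"near top corners",T((268,450),tz-16.5),T((368,450),tz-16.5))
```

```text
4 [ 48.7 -20.7   4. ] [48.7 21.9  4. ] near top [-40.7  -0.5 -12.5] near top corners [-39.8 -18.9 -12.5] [-39.8  17.8 -12.5]
8 [ 47.7 -21.3   8. ] [47.7 22.5  8. ] near top [-44.8  -0.5  -8.5] near top corners [-43.9 -19.5  -8.5] [-43.8  18.4  -8.5]
12 [ 46.7 -21.9  12. ] [46.7 23.2 12. ] near top [-48.9  -0.5  -4.5] near top corners [-47.9 -20.1  -4.5] [-47.9  19.   -4.5]
```

Request:
move_arm --pt "0.3 0 0 -36 0 0 0" --pt "0.3 0 0 -36 0 0 0" --pt "0.3 0 0 -36 0 0 0" --pt "0.3 0 0 -36 0 0 0" --pt "0.3 0 0 -36 0 0 0" --pt "0.3 0 0 -34 0 0 0" --pt "0.3 0 0 0 0 0 0"

```text
clock: 6.83
eef_pos: [0.4514, 0.1476, 0.2655]
tool_rot: [0.938, 0.345, 0.006, 0.0]
ft_force: [1.6, 0.2, -1.5]
grip_width: 0.0406
grasp_force: 61.3
```

Request:
move_arm --pt "0.3 -14 15 0 0 0 0" --pt "0.3 -25 27 0 0 0 0" --pt "0.3 -27 29 0 0 0 0" --pt "0.3 -27 29 0 0 0 0" --pt "0.3 -27 29 0 0 0 0" --pt "0.3 -27 29 0 0 0 0" --pt "0.3 -27 29 0 0 0 0" --pt "0.3 -27 29 0 0 0 0" --pt "0.3 -27 29 0 0 0 0" --pt "0.3 -27 29 0 0 0 0"

```text
clock: 7.67
eef_pos: [0.4308, -0.229, 0.2577]
tool_rot: [0.938, 0.345, -0.001, -0.001]
ft_force: [2.1, -0.5, -0.9]
grip_width: 0.0404
grasp_force: 61.3
```

Request:
move_arm --pt "0.3 -27 29 0 0 0 0" --pt "0.3 -27 29 0 0 0 0" --pt "0.3 -27 29 0 0 0 0" --pt "0.3 -27 29 0 0 0 0" --pt "0.3 -20 22 0 0 0 0" --pt "0.3 0 0 0 0 0 -6" --pt "0.3 0 0 0 0 0 -7" --pt "0.3 0 0 0 0 0 -7" --pt "0.3 0 0 0 0 0 -7" --pt "0.3 0 0 0 0 0 -7"

```text
clock: 8.5
eef_pos: [0.4233, -0.4152, 0.2569]
tool_rot: [0.795, 0.607, -0.0, -0.002]
ft_force: [-0.2, 0.2, -1.4]
grip_width: 0.0403
grasp_force: 61.4
```

Request:
move_arm --pt "0.3 0 0 0 0 0 -7" --pt "0.3 0 0 0 0 0 -7" --pt "0.3 0 0 0 0 0 -7" --pt "0.3 0 0 0 0 0 -7" --pt "0.3 0 0 0 0 0 -5" --pt "0.3 0 0 0 0 0 0" --pt "0.3 0 0 0 0 0 0"

```text
clock: 9.08
eef_pos: [0.4235, -0.4151, 0.2576]
tool_rot: [0.593, 0.805, 0.0, -0.001]
ft_force: [-0.2, -0.7, -0.8]
grip_width: 0.0406
grasp_force: 61.3
```

Run:
```python
from h import *
go((.4,-.333,.26),107)
c=bot.calibration("wrist");im=bot.camera("wrist");cv2.imwrite("pics/w5.png",im);print(bot.get_obs()["grip_width"],bot.get_obs()["joint_pos"].round(2))
for q in ["gauge","knob","post","thimble","head"]:
    for r in bot.outline_of(q,"wrist")[:1]: print(q,r["conf"],r["rect"])
```

```text
pose [ 0.4235 -0.4151  0.2576] psi 107.3 shift [85.4  2.  -2.2] turn 0.3 t 9.0833 F [-0.2 -0.7 -0.8]
0.04074131789283243 [-0.78  0.43  0.32  1.46  0.    0.49]
gauge 0.7 [142.9, 16.9, 225.7, 203.9]
knob 0.67 [155.3, 170.6, 56.7, 51.5]
post 0.63 [140.4, 150.6, 205.5, 67.4]
thimble 0.9 [157.2, 150.9, 76.2, 70.0]
head 0.66 [139.3, 151.8, 204.7, 68.8]
```

View pics/w5.png

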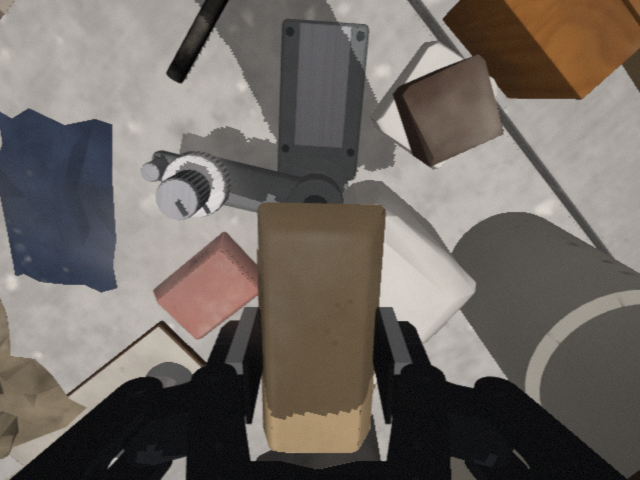

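The anvil shows at corners of roughly (297,22), (364,26), (349,150) and (294,147). The head is swung left, with the knob at about (182,195) and the post at (152,170). The column top is at about (318,190). The brown cube corner at (385,120) is close to the base.

Run:
```python
from h import *
def rep(n,c,px,z):
    P=np.array([at_z(c,p,z)[:2] for p in px]);ax=(P[2]+P[3]-P[0]-P[1])/2
    print(n,P.mean(0).round(4),"len",np.linalg.norm(ax).round(4),"wid",np.linalg.norm((P[1]+P[2]-P[0]-P[3])/2).round(4),"ang",np.degrees(np.arctan2(ax[1],ax[0])).round(2));return P
cw=bot.calibration("wrist");ct=bot.calibration("top")
rep("wrist",cw,[(297,22),(364,26),(349,150),(294,147)],.02)
f=lambda x,y:(340+x/4-.4,230+y/4-.4)
rep("top",ct,[f(193,190),f(208,270),f(385,233),f(365,150)],.02)
# segment bright anvil top in both pictures
for n,c,roi in [("w5",cw,(270,10,110,150)),("top0",ct,(384,260,60,50))]:
    im=cv2.imread(f"pics/{n}.png");x,y,w,h=roi
    o=bot.outline_of("gauge","wrist" if n=="w5" else "top")
    g=cv2.cvtColor(im,cv2.COLOR_BGR2GRAY)[y:y+h,x:x+w]
    if n=="w5":
        for r in range(12,145,22): print(y+r,g[r,::4].tolist())
col=at_z(cw,(318,188),.084);print("column",col.round(4))
for n,px,z in [("knob",(179,199),.145),("post",(151,171),.097)]: print(n,at_z(cw,px,z).round(4))
print("column top cam",at_z(ct,f(478,170),.09).round(4),"knob",at_z(ct,f(524,349),.145).round(4),"post",at_z(ct,f(495,414),.097).round(4))
```

```text
wrist [ 0.403  -0.3292] len 0.0975 wid 0.0505 ang -76.63
top [ 0.3986 -0.33  ] len 0.0943 wid 0.0435 ang -76.71
22 [100, 101, 97, 82, 63, 63, 62, 59, 62, 60, 60, 59, 60, 59, 61, 59, 62, 87, 121, 144, 158, 159, 170, 178, 173, 171, 174, 172]
44 [100, 98, 101, 55, 63, 66, 64, 67, 92, 96, 96, 93, 93, 97, 93, 96, 93, 94, 95, 93, 78, 116, 113, 114, 92, 166, 173, 176]
66 [105, 105, 108, 54, 61, 65, 64, 80, 88, 92, 93, 95, 94, 93, 92, 94, 90, 94, 94, 92, 63, 60, 62, 102, 149, 175, 184, 188]
88 [100, 109, 101, 61, 66, 66, 65, 90, 90, 93, 96, 90, 97, 92, 92, 94, 89, 91, 92, 82, 58, 61, 58, 57, 102, 105, 172, 176]
110 [103, 100, 92, 61, 62, 64, 65, 85, 89, 90, 90, 92, 91, 88, 91, 89, 92, 91, 90, 62, 58, 64, 59, 84, 98, 97, 91, 93]
132 [127, 106, 84, 61, 65, 63, 65, 86, 90, 87, 86, 85, 88, 88, 90, 89, 91, 89, 87, 59, 62, 58, 58, 100, 105, 105, 105, 103]
154 [105, 107, 70, 62, 59, 62, 61, 64, 60, 60, 62, 60, 60, 60, 62, 59, 60, 59, 61, 59, 39, 51, 90, 99, 99, 99, 98, 97]
column [ 0.4178 -0.3978  0.084 ]
knob [ 0.3363 -0.4169  0.145 ]
post [ 0.3016 -0.4187  0.097 ]
column top cam [ 0.4204 -0.4116  0.09  ] knob [ 0.337  -0.4177  0.145 ] post [ 0.3024 -0.4171  0.097 ]
```

Run:
```python
from h import *
cw=bot.calibration("wrist");im=cv2.imread("pics/w5.png");g=cv2.GaussianBlur(cv2.cvtColor(im,cv2.COLOR_BGR2GRAY),(3,3),0)
m=((g>77)&(g<120)).astype(np.uint8);k=np.zeros_like(m);k[20:162,288:353]=m[20:162,288:353]
k=cv2.morphologyEx(k,cv2.MORPH_OPEN,np.ones((5,5)))
n,l,s,_=cv2.connectedComponentsWithStats(k);i=1+s[1:,4].argmax();print(s[i])
b=cv2.boxPoints(cv2.minAreaRect(cv2.findNonZero((l==i).astype(np.uint8))));print(b.round(1).tolist())
P=np.array([at_z(cw,p,.02)[:2] for p in b]);print(P.round(4).tolist(),P.mean(0).round(4),np.linalg.norm(np.diff(P,axis=0),axis=1).round(4))
for e in np.diff(P,axis=0): print(np.degrees(np.arctan2(e[1],e[0])).round(1))
```

```text
[ 295   23   58  124 5911]
[[292.5, 143.8000030517578], [300.1000061035156, 22.5], [353.3999938964844, 25.799999237060547], [345.79998779296875, 147.10000610351562]]
[[0.3892, -0.3805], [0.3684, -0.2881], [0.4095, -0.2777], [0.4341, -0.3693]] [ 0.4003 -0.3289] [0.0947 0.0424 0.0949]
102.7
14.2
-75.0
```

```bash
python3 -c "
from h import *
go((.399,-.3285,.05),103.7)"
```

```text
pose [ 0.4238 -0.4154  0.2593] psi 107.4 shift [ 90.4   2.3 209.3] turn 3.7 t 9.4833 F [-0.5 -0.2 -1.7]
```

Request:
move_arm --pt "0.3 20 1 0 0 0 0" --pt "0.3 30 1 0 0 0 0" --pt "0.3 25 0.3 0 0 0 0" --pt "0.3 15.4 0 0 0 0 3.7" --pt "0.3 0 0 30 0 0 0" --pt "0.3 0 0 38 0 0 0" --pt "0.3 0 0 38 0 0 0" --pt "0.3 0 0 38 0 0 0" --pt "0.3 0 0 30 0 0 0" --pt "0.3 0 0 20 0 0 0"

```text
clock: 10.32
eef_pos: [0.3973, -0.3271, 0.0622]
tool_rot: [0.618, 0.786, 0.0, -0.002]
ft_force: [-1.1, 0.0, -1.0]
grip_width: 0.0406
grasp_force: 61.3
```

Request:
move_arm --pt "0.3 0 0 0 0 0 0" --pt "0.3 0 0 0 0 0 0" --pt "0.3 0 0 0 0 0 0"

```text
clock: 10.57
eef_pos: [0.4, -0.3294, 0.0669]
tool_rot: [0.618, 0.786, -0.0, 0.001]
ft_force: [0.1, -0.1, -1.0]
grip_width: 0.0402
grasp_force: 61.3
```

Run:
```python
from h import *
go((.399,-.3285,.028),103.7)
c=bot.calibration("wrist");im=bot.camera("wrist");cv2.imwrite("pics/w6.png",im)
g=np.array([.3993,-.3297]);a=np.radians(-76.3);ex=np.array([np.cos(a),np.sin(a)]);ey=np.array([-ex[1],ex[0]])
for x,y in [(-48,-21),(-48,21),(48,-21),(48,21)]: print(x,y,proj(c,np.append(g+ex*x/1000+ey*y/1000,.02)).round(0))
```

```text
pose [ 0.4    -0.3294  0.0669] psi 103.7 shift [ 1.2 -0.8 38.9] turn 0.0 t 10.5667 F [ 0.1 -0.1 -1. ]
-48 -21 [269. 183.]
-48 21 [366. 183.]
48 -21 [276. 371.]
48 21 [359. 371.]
```

View pics/w6.png

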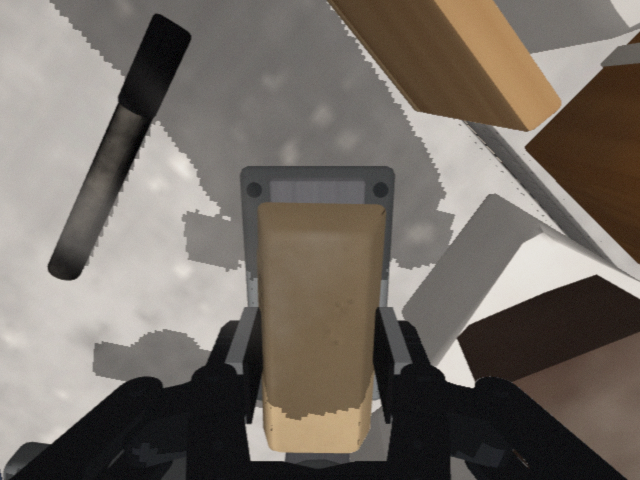

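The anvil's free edge shows at row 182, columns 270 to 366, matching the prediction. I'm lowering the bar now.

Request:
move_arm --pt "0.3 1.2 -0.8 12 0 0 0" --pt "0.3 0 0 14 0 0 0" --pt "0.3 0 0 7 0 0 0" --pt "0.3 0 0 2 0 0 0" --pt "0.3 0 0 0 0 0 0" --pt "0.3 0 0 0 0 0 0" --pt "0.3 0 0 0 0 0 0"

```text
clock: 11.2
eef_pos: [0.3986, -0.3281, 0.0313]
tool_rot: [0.618, 0.786, -0.0, 0.001]
ft_force: [0.7, 0.5, -0.9]
grip_width: 0.0405
grasp_force: 61.3
```

Request:
move_arm --pt "0.3 0 0 1.5 0 0 0" --pt "0.3 0 0 1 0 0 0" --pt "0.3 0 0 0 0 0 0" --pt "0.3 0 0 0 0 0 0"

```text
clock: 11.53
eef_pos: [0.3978, -0.3275, 0.0278]
tool_rot: [0.618, 0.786, -0.0, -0.0]
ft_force: [0.9, 0.1, -1.4]
grip_width: 0.0411
grasp_force: 61.3
```

Request:
move_arm --pt "0.3 0 0 1 0 0 0" --pt "0.3 0 0 0.5 0 0 0" --pt "0.3 0 0 0 0 0 0" --pt "0.3 0 0 0 0 0 0"

```text
clock: 11.87
eef_pos: [0.398, -0.3276, 0.0266]
tool_rot: [0.618, 0.786, 0.0, 0.0]
ft_force: [-0.7, -0.0, 2.2]
grip_width: 0.0402
grasp_force: 63.3
```

Request:
move_arm --pt "0.54 0 0 0 0 0 0" --pt "0.6 0 0 0 0 0 0" --pt "0.6 0 0 0 0 0 0" --pt "0.6 0 0 -5 0 0 0" --pt "0.6 0 0 -20 0 0 0" --pt "0.6 0 0 -35 0 0 0" --pt "0.6 0 0 -40 0 0 0" --pt "0.6 0 0 -40 0 0 0" --pt "0.6 0 0 0 0 0 0"

```text
clock: 12.62
eef_pos: [0.4018, -0.3308, 0.1751]
tool_rot: [0.618, 0.786, -0.0, 0.008]
ft_force: [0.6, -0.7, 0.3]
grip_width: 0.0512
grasp_force: 0.0
```

Run:
```python
from h import *
c=bot.calibration("wrist");im=bot.camera("wrist");cv2.imwrite("pics/w7.png",im)
o=bot.get_obs();go((.4,-.33,.2),103.7)
g=np.array([.3993,-.3297]);a=np.radians(-76.3);M=np.array([[np.cos(a),np.sin(a)],[-np.sin(a),np.cos(a)]])
for r in bot.outline_of("sample","wrist")[:1]:
    k=r["pixels"].astype(np.uint8);b=cv2.boxPoints(cv2.minAreaRect(cv2.findNonZero(k)))
    P=np.array([M@(at_z(c,p,.026)[:2]-g)*1000 for p in b]);print(r["conf"],b.round().tolist(),P.round(1).tolist(),P.mean(0).round(1))
for x,y in [(-48,-21),(-48,21),(48,-21),(48,21)]: print(x,y,proj(c,np.append(g+M.T@np.array([x,y])/1000,.02)).round(0))
```

```text
pose [ 0.4007 -0.3298  0.1718] psi 103.7 shift [ -0.3  -0.5 -28.2] turn 0.0 t 12.6667 F [ 0.6  0.1 -1.2]
0.79 [[280.0, 140.0], [346.0, 140.0], [346.0, 277.0], [280.0, 277.0]] [[-52.5, -21.8], [-52.5, 21.3], [45.6, 23.6], [45.4, -24.6]] [-3.5 -0.4]
-48 -21 [282. 146.]
-48 21 [345. 146.]
48 -21 [286. 277.]
48 21 [342. 277.]
```

View pics/w7.png

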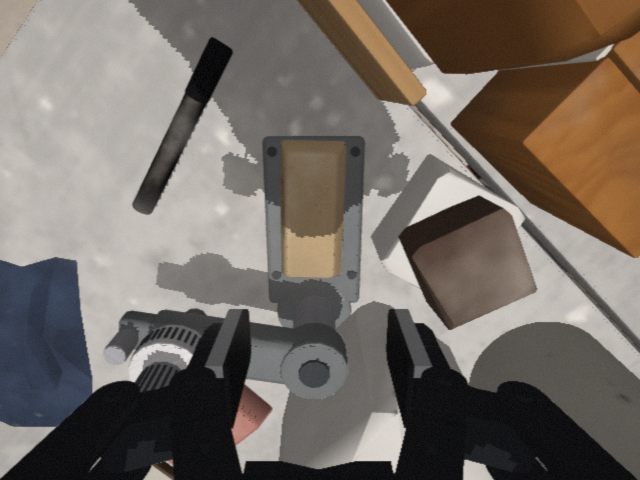

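The bar lies centred on the anvil at columns 280 to 346, rows 140 to 277. The post top is at about (116,354), the column at (316,372), and the head is still aside.

Run:
```python
from h import *
c=bot.calibration("wrist")
print(at_z(c,(116,354),.097).round(4),at_z(c,(316,374),.09).round(4))
go((.2985,-.4178,.172),None)
```

```text
[ 0.301  -0.4097  0.097 ] [ 0.4156 -0.4012  0.09  ]
pose [ 0.3992 -0.3286  0.169 ] psi 103.7 shift [ -62.8 -119.    -3.1] turn None t 12.7167 F [-1.  -0.2 -0.3]
```

Request:
move_arm --pt "0.6 0 0 -25 0 0 0" --pt "0.6 -15 -29 -6 0 0 0" --pt "0.6 -16 -30 0 0 0 0" --pt "0.6 -16 -30 0 0 0 0" --pt "0.6 -16 -30 0 0 0 0" --pt "0.6 0 0 0 0 0 -7" --pt "0.6 0 0 0 0 0 -7" --pt "0.6 0 0 0 0 0 -7" --pt "0.6 0 0 0 0 0 -7" --pt "0.6 0 0 0 0 0 -7"

```text
clock: 13.55
eef_pos: [0.2963, -0.4161, 0.1954]
tool_rot: [0.35, 0.937, 0.001, -0.002]
ft_force: [1.3, 1.0, -0.2]
grip_width: 0.0514
grasp_force: 0.0
```

Request:
move_arm --pt "0.6 0 0 0 0 0 -7" --pt "0.6 0 0 0 0 0 -7" --pt "0.6 0 0 0 0 0 -7" --pt "0.6 0 0 0 0 0 -7" --pt "0.6 0 0 0 0 0 -7" --pt "0.6 0 0 0 0 0 -7" --pt "0.6 0 0 0 0 0 -2" --pt "0.6 0 0 0 0 0 0" --pt "0.6 0 0 0 0 0 0"

```text
clock: 14.3
eef_pos: [0.2966, -0.4162, 0.1959]
tool_rot: [-0.023, 1.0, 0.001, -0.001]
ft_force: [-0.7, 0.8, -1.2]
grip_width: 0.0513
grasp_force: 0.0
```

Run:
```python
from h import *
o=bot.get_obs()
c=bot.calibration("wrist");im=bot.camera("wrist");cv2.imwrite("pics/w8.png",im)
go((.302,-.4175,.12),182.7)
for q in ["post","knob","thimble","head"]:
    for r in bot.outline_of(q,"wrist")[:2]: print(q,r["conf"],r["rect"])
print(proj(c,(.302,-.4175,.097)),proj(c,(.3365,-.4172,.145)),proj(c,(.4194,-.4123,.084)))
im2=bot.camera("top");cv2.imwrite("pics/top8.png",im2)
```

```text
pose [ 0.2968 -0.4163  0.1962] psi -177.3 shift [-5.3 -1.6 76.2] turn -0.0 t 14.35 F [ 1.   0.5 -0.3]
post 0.78 [275.5, 222.1, 76.1, 208.2]
knob 0.87 [285.2, 297.5, 52.3, 72.0]
thimble 0.84 [277.7, 265.7, 75.7, 104.7]
thimble 0.19 [273.6, 221.9, 80.2, 206.5]
head 0.77 [273.7, 221.6, 76.5, 204.6]
[314.07608259 255.1318901 ] [311.16420093 352.30790366] [314.23526897 403.71295978]
```

View pics/w8.png

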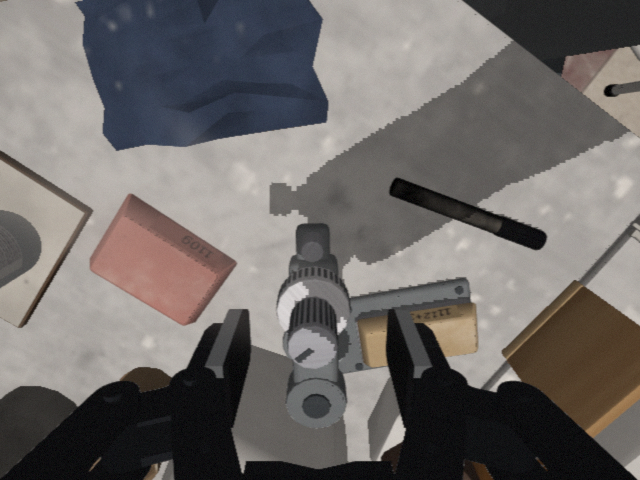

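The post top is at (314,250) and the knob top at (311,348). Both agree with my predictions within about 2 mm, and the fingers straddle the post symmetrically. I can go down as a loose fork.

Request:
move_arm --pt "0.31 0.5 -1.3 20 0 0 0" --pt "0.31 0 0 25 0 0 0" --pt "0.31 0 0 25 0 0 0" --pt "0.31 0 0 10 0 0 0" --pt "0.31 0 0 0 0 0 0" --pt "0.31 0 0 0 0 0 0"

```text
clock: 15.1
eef_pos: [0.2967, -0.4182, 0.1174]
tool_rot: [-0.024, 1.0, 0.0, -0.0]
ft_force: [-0.3, -0.5, 1.0]
grip_width: 0.0264
grasp_force: 0.0
```

Request:
move_arm --pt "0.31 0 0 8 0 0 0" --pt "0.31 0 0 8 0 0 0" --pt "0.31 0 0 6 0 0 0" --pt "0.31 0 0 0 0 0 0" --pt "0.31 0 0 0 0 0 0"

```text
clock: 15.52
eef_pos: [0.2966, -0.418, 0.095]
tool_rot: [-0.024, 1.0, 0.0, -0.0]
ft_force: [-0.3, -0.8, 0.5]
grip_width: 0.0262
grasp_force: 0.0
```

Request:
move_arm --pt "0.31 0 4 0 0 0 0" --pt "0.31 -0.2 7 0 0 0 3" --pt "0.31 -0.5 10.7 0 0 0 5" --pt "0.31 -0.5 10.7 0 0 0 5" --pt "0.31 -0.5 10.7 0 0 0 5" --pt "0.31 -0.5 10.7 0 0 0 5" --pt "0.31 0 0 0 0 0 0"

```text
clock: 16.1
eef_pos: [0.3049, -0.3646, 0.096]
tool_rot: [0.176, 0.984, -0.0, 0.001]
ft_force: [0.3, 0.0, -0.0]
grip_width: 0.0265
grasp_force: 0.0
```

```bash
cat >> h.py <<'E'
COL=np.array([.4194,-.4123])
def fork():
    o=bot.get_obs();d=o["eef_pos"][:2]-COL;a=np.degrees(np.arctan2(d[1],d[0]));m=R.from_quat(o["tool_rot"]).as_matrix()
    print("rad",(np.linalg.norm(d)*1000).round(1),"ang to home",round((a-103.7)%360,1),"psi-ang",round((psi()-a+180)%360-180,1),"F tool",(m.T@o["ft_force"]).round(1),"z",o["eef_pos"][2].round(4),"t",o["clock"],"grip",o["grasp_force"])
E
python3 -c "
from h import *
fork()"
```

```text
rad 124.1 ang to home 53.7 psi-ang 2.3 F tool [-0.3  0.1  0. ] z 0.096 t 16.1 grip 0.0
```

```bash
cat >> h.py <<'E'
def headang(n="top"):
    im=bot.camera(n);c=bot.calibration(n)
    for q in ["knob","thimble","head"]:
        for r in bot.outline_of(q,n)[:1]:
            k=r["pixels"];ys,xs=np.nonzero(k)
            if len(xs)==0: continue
            p=at_z(c,(xs.mean(),ys.mean()),{"knob":.13,"thimble":.098,"head":.085}[q])[:2];d=p-COL
            print(n,q,round(r["conf"],2),r["rect"],p.round(4),"r",np.linalg.norm(d).round(3),"head deg",((np.degrees(np.arctan2(d[1],d[0]))-103.7)%360).round(1))
E
python3 -c "
from h import *
headang('wrist');headang('top')"
```

```text
wrist knob 0.56 [265.8, 428.6, 75.0, 40.4] [ 0.3186 -0.3742] r 0.108 head deg 55.6
wrist thimble 0.7 [265.5, 363.3, 98.3, 106.9] [ 0.3364 -0.3777] r 0.09 head deg 53.6
wrist head 0.89 [265.6, 290.3, 98.8, 177.6] [ 0.3332 -0.3772] r 0.093 head deg 54.2
top thimble 0.81 [435.2, 299.2, 20.8, 23.7] [ 0.3434 -0.3825] r 0.082 head deg 54.9
top head 0.82 [432.9, 260.7, 37.2, 62.6] [ 0.3825 -0.3972] r 0.04 head deg 54.1
```

Request:
move_arm --pt "0.31 -0.5 10.7 0 0 0 5" --pt "0.31 -0.5 10.7 0 0 0 5" --pt "0.31 -0.5 10.7 0 0 0 5" --pt "0.31 -0.5 10.7 0 0 0 5" --pt "0.31 -0.5 10.7 0 0 0 5" --pt "0.31 -0.5 10.7 0 0 0 5" --pt "0.31 -0.5 10.7 0 0 0 5" --pt "0.31 -0.5 10.7 0 0 0 5" --pt "0.31 0 0 0 0 0 0" --pt "0.31 0 0 0 0 0 0"

```text
clock: 17.33
eef_pos: [0.3587, -0.3012, 0.0951]
tool_rot: [0.501, 0.866, 0.0, -0.0]
ft_force: [-0.6, 0.4, 1.5]
grip_width: 0.0266
grasp_force: 0.0
```

```bash
python3 -c "
from h import *
fork();headang('wrist');headang('top')"
```

```text
rad 126.6 ang to home 15.0 psi-ang 1.2 F tool [ 0.7 -0.3 -1.5] z 0.0951 t 17.3333 grip 0.0
wrist knob 0.78 [270.0, 433.5, 71.8, 36.4] [ 0.3639 -0.3175] r 0.11 head deg 16.6
wrist thimble 0.84 [267.3, 369.1, 104.4, 99.1] [ 0.3749 -0.332 ] r 0.092 head deg 15.3
wrist head 0.55 [265.7, 296.6, 103.3, 170.4] [ 0.3727 -0.3296] r 0.095 head deg 15.8
top head 0.48 [423.3, 264.6, 45.6, 22.0] [ 0.4272 -0.4142] r 0.008 head deg 242.5
```

Request:
move_arm --pt "0.31 -1.5 10.7 0 0 0 5" --pt "0.31 -1 8 0 0 0 4" --pt "0.31 0 3 0 0 0 1.5" --pt "0.31 0 0 0 0 0 0"

```text
clock: 18.07
eef_pos: [0.3786, -0.2933, 0.095]
tool_rot: [0.579, 0.815, -0.0, -0.001]
ft_force: [-1.9, 0.3, 0.4]
grip_width: 0.0265
grasp_force: 0.6
```

```bash
python3 -c "
from h import *
fork()"
```

```text
rad 125.8 ang to home 5.2 psi-ang 0.3 F tool [ 0.9 -1.7 -0.4] z 0.095 t 18.0667 grip 0.5988881550729275
```

Contact with the post shows as about 2 N of friction. I'm moving on in small steps towards the stop.

Request:
move_arm --pt "0.31 0 2 0 0 0 1" --pt "0.31 0 2 0 0 0 1" --pt "0.31 0 0 0 0 0 0"

```text
clock: 18.32
eef_pos: [0.3824, -0.2922, 0.095]
tool_rot: [0.594, 0.805, -0.0, -0.001]
ft_force: [-3.1, 0.7, 0.6]
grip_width: 0.0263
grasp_force: 1.4
```

```bash
python3 -c "
from h import *
fork()"
```

```text
rad 125.6 ang to home 3.4 psi-ang 0.0 F tool [ 1.6 -2.7 -0.6] z 0.095 t 18.3167 grip 1.3562406599521637
```

Request:
move_arm --pt "0.31 0 1.5 0 0 0 0.5" --pt "0.31 0 1.5 0 0 0 0.5" --pt "0.31 0 0 0 0 0 0"

```text
clock: 18.57
eef_pos: [0.3856, -0.2913, 0.095]
tool_rot: [0.6, 0.8, 0.0, -0.001]
ft_force: [-4.6, 1.6, -0.6]
grip_width: 0.0264
grasp_force: 1.5
```

```bash
python3 -c "
from h import *
fork()"
```

```text
rad 125.6 ang to home 1.9 psi-ang 0.6 F tool [ 2.8 -3.9  0.6] z 0.095 t 18.5667 grip 1.4528897032141685
```

Request:
move_arm --pt "0.31 0 1.5 0 0 0 0.5" --pt "0.31 0 1 0 0 0 0.5" --pt "0.31 0 0 0 0 0 0"

```text
clock: 18.82
eef_pos: [0.3883, -0.2908, 0.0951]
tool_rot: [0.607, 0.794, 0.0, -0.0]
ft_force: [-3.5, 1.6, -0.3]
grip_width: 0.0262
grasp_force: 1.5
```

```bash
python3 -c "
from h import *
fork()"
```

```text
rad 125.4 ang to home 0.7 psi-ang 0.9 F tool [ 2.4 -3.   0.4] z 0.0951 t 18.8167 grip 1.4707235991954803
```

Request:
move_arm --pt "0.31 0 1.5 0 0 0 0" --pt "0.31 0 0 0 0 0 0"

```text
clock: 18.98
eef_pos: [0.3899, -0.2906, 0.0952]
tool_rot: [0.607, 0.795, 0.0, 0.0]
ft_force: [-2.8, 1.9, -2.3]
grip_width: 0.0264
grasp_force: 1.4
```

```bash
python3 -c "
from h import *
fork()"
```

```text
rad 125.2 ang to home 359.9 psi-ang 1.6 F tool [ 2.6 -2.2  2.3] z 0.0952 t 18.9833 grip 1.417902298271656
```

Request:
move_arm --pt "0.31 0 1.5 0 0 0 0" --pt "0.31 0 1 0 0 0 0" --pt "0.31 0 0 0 0 0 0"

```text
clock: 19.23
eef_pos: [0.3924, -0.29, 0.0953]
tool_rot: [0.607, 0.795, 0.0, 0.0]
ft_force: [-2.8, 1.0, -1.0]
grip_width: 0.0265
grasp_force: 1.3
```

```bash
python3 -c "
from h import *
fork()"
```

```text
rad 125.2 ang to home 358.7 psi-ang 2.8 F tool [ 1.7 -2.4  1. ] z 0.0953 t 19.2333 grip 1.3075832650065422
```

Request:
move_arm --pt "0.31 0 1.5 0 0 0 0" --pt "0.31 0 0 0 0 0 0"

```text
clock: 19.4
eef_pos: [0.3939, -0.2896, 0.0954]
tool_rot: [0.607, 0.795, 0.0, 0.0]
ft_force: [-3.4, 1.6, -0.4]
grip_width: 0.0266
grasp_force: 1.2
```

```bash
python3 -c "
from h import *
fork();headang('wrist')"
```

```text
rad 125.3 ang to home 358.0 psi-ang 3.5 F tool [ 2.5 -2.9  0.4] z 0.0954 t 19.4 grip 1.2199440971016884
wrist knob 0.6 [268.4, 430.9, 69.7, 40.0] [ 0.3934 -0.3068] r 0.109 head deg 0.1
wrist thimble 0.57 [265.0, 368.9, 98.2, 102.3] [ 0.401  -0.3236] r 0.091 head deg 358.0
wrist head 0.56 [266.3, 293.5, 97.0, 175.0] [ 0.3994 -0.3206] r 0.094 head deg 358.6
```

Request:
move_arm --pt "0.31 0 1.5 0 0 0 0" --pt "0.31 0 1 0 0 0 0" --pt "0.31 0 0 0 0 0 0"

```text
clock: 19.85
eef_pos: [0.3962, -0.2891, 0.0954]
tool_rot: [0.607, 0.795, -0.0, 0.0]
ft_force: [-2.4, 0.7, -0.4]
grip_width: 0.0266
grasp_force: 1.3
```

```bash
python3 -c "
from h import *
fork()"
```

```text
rad 125.4 ang to home 357.0 psi-ang 4.6 F tool [ 1.3 -2.1  0.4] z 0.0954 t 19.85 grip 1.2994766235351562
```

Request:
move_arm --pt "0.31 0 1.5 0 0 0 0" --pt "0.31 0 0 0 0 0 0"

```text
clock: 20.02
eef_pos: [0.3964, -0.289, 0.0953]
tool_rot: [0.607, 0.794, -0.001, -0.001]
ft_force: [-6.2, -0.5, 0.8]
grip_width: 0.0265
grasp_force: 3.1
```

```bash
python3 -c "
from h import *
fork()"
```

```text
rad 125.4 ang to home 356.9 psi-ang 4.6 F tool [ 1.1 -6.1 -0.8] z 0.0953 t 20.0167 grip 3.118971437215805
```

The head has stopped at its stop. The post lags the TCP by about 6 mm, so the angle agrees with home. I'll press once more to confirm.

Request:
move_arm --pt "0.31 0 0.7 0 0 0 0" --pt "0.31 0 0 0 0 0 0" --pt "0.31 0 0 0 0 0 0"

```text
clock: 20.27
eef_pos: [0.3965, -0.289, 0.0953]
tool_rot: [0.608, 0.794, -0.002, -0.001]
ft_force: [-6.0, -1.7, 1.6]
grip_width: 0.0263
grasp_force: 3.8
```

```bash
python3 -c "
from h import *
fork();o=bot.get_obs();print(o['eef_pos'])"
```

```text
rad 125.4 ang to home 356.8 psi-ang 4.6 F tool [-0.1 -6.2 -1.5] z 0.0953 t 20.2667 grip 3.7781721353530884
[ 0.39649201 -0.28898538  0.09528783]
```

Request:
move_arm --pt "0.31 0 -3 0 0 0 0" --pt "0.31 0 -3 0 0 0 0" --pt "0.31 0 0 -4 0 0 0" --pt "0.4 0 0 -20 0 0 0" --pt "0.6 0 0 -40 0 0 0" --pt "0.6 0 0 -40 0 0 0" --pt "0.6 -40 0 0 0 0 0" --pt "0.6 -40 0 0 0 0 0" --pt "0.6 -40 0 0 0 0 0" --pt "0.6 0 0 0 0 0 0"

```text
clock: 21.1
eef_pos: [0.4262, -0.4123, 0.1985]
tool_rot: [0.609, 0.793, -0.001, 0.003]
ft_force: [0.6, -0.4, -0.7]
grip_width: 0.0514
grasp_force: 0.0
```

Request:
move_arm --pt "0.6 0 0 0 0 0 0" --pt "0.6 0 0 0 0 0 0" --pt "0.6 0 0 0 0 0 0"

```text
clock: 21.35
eef_pos: [0.4238, -0.4048, 0.1996]
tool_rot: [0.607, 0.795, 0.0, 0.0]
ft_force: [-0.0, -0.2, -1.4]
grip_width: 0.051
grasp_force: 0.0
```

Run:
```python
from h import *
o=bot.get_obs();c=bot.calibration("wrist");im=bot.camera("wrist");cv2.imwrite("pics/w9.png",im)
go((.3993,-.3297,.2),103.7)
print("pred knob top",proj(c,(.3993,-.3297,.145)).round(1),"post",proj(c,(.3912,-.2967,.097)).round(1),"anv",proj(c,(.3993,-.3297,.02)).round(1))
for q in ["knob","post","thimble","head","sample","spindle"]:
    for r in bot.outline_of(q,"wrist")[:1]:
        ys,xs=np.nonzero(r["pixels"]);print(q,round(r["conf"],2),r["rect"],xs.mean().round(1),ys.mean().round(1))
g=cv2.medianBlur(cv2.cvtColor(im,cv2.COLOR_BGR2GRAY),5)
h=cv2.HoughCircles(g,cv2.HOUGH_GRADIENT,1,20,param1=80,param2=18,minRadius=12,maxRadius=40)
if h is not None: print([x.round(0).tolist() for x in h[0] if abs(x[0]-320)<80 and x[1]<260][:8])
```

```text
pose [ 0.4238 -0.4047  0.1999] psi 105.3 shift [78.8 -3.9 -0.1] turn 1.6 t 21.4 F [ 0.3 -0.2 -0.2]
pred knob top [309.9 107.4] post [313.   34.6] anv [313.2 102.3]
knob 0.87 [278.0, 73.5, 62.8, 62.4] 310.1 104.2
post 0.6 [267.3, 19.0, 92.4, 255.5] 310.9 149.7
thimble 0.72 [268.1, 58.6, 89.6, 87.9] 311.7 101.6
head 0.85 [267.0, 17.9, 88.6, 258.7] 311.1 149.3
sample 0.65 [278.4, 16.9, 71.2, 149.4] 311.2 52.7
[[308.0, 104.0, 32.0], [312.0, 238.0, 39.0], [310.0, 30.0, 16.0]]
```

Run:
```python
from h import *
c=bot.calibration("wrist")
k=at_z(c,(309.5,104),.145);print("knob",k.round(4),"col",at_z(c,(312,238),.084).round(4),at_z(c,(312,238),.09).round(4),"post",at_z(c,(310,30),.097).round(4))
go((k[0],k[1],.16),193.7)
```

```text
knob [ 0.3989 -0.3289  0.145 ] col [ 0.4201 -0.4069  0.084 ] [ 0.4196 -0.405   0.09  ] post [ 0.3893 -0.2956  0.097 ]
pose [ 0.4239 -0.4053  0.1998] psi 105.3 shift [80.3 -4.1 39.7] turn -88.4 t 21.7 F [-0.6  0.5 -0.6]
```

Request:
move_arm --pt "0.6 25 -1.4 0 0 0 0" --pt "0.6 30 -1.4 0 0 0 0" --pt "0.6 25.3 -1.3 0 0 0 0" --pt "0.6 0 0 0 0 0 -6.8" --pt "0.6 0 0 0 0 0 -6.8" --pt "0.6 0 0 0 0 0 -6.8" --pt "0.6 0 0 0 0 0 -6.8" --pt "0.6 0 0 0 0 0 -6.8" --pt "0.6 0 0 0 0 0 -6.8" --pt "0.6 0 0 0 0 0 -6.8"

```text
clock: 22.53
eef_pos: [0.3988, -0.3291, 0.1995]
tool_rot: [0.232, 0.973, -0.0, 0.0]
ft_force: [0.2, 0.7, -0.3]
grip_width: 0.0514
grasp_force: 0.0
```

Request:
move_arm --pt "0.6 0 0 0 0 0 -6.8" --pt "0.6 0 0 0 0 0 -6.8" --pt "0.6 0 0 0 0 0 -6.8" --pt "0.6 0 0 0 0 0 -6.8" --pt "0.6 0 0 0 0 0 -6.8" --pt "0.6 0 0 0 0 0 -6.8" --pt "0.6 0 0 0 0 0 0" --pt "0.6 0 0 0 0 0 0" --pt "0.6 0 0 0 0 0 0"

```text
clock: 23.28
eef_pos: [0.3988, -0.3293, 0.1994]
tool_rot: [-0.117, 0.993, -0.0, 0.0]
ft_force: [0.3, -0.5, 0.5]
grip_width: 0.0512
grasp_force: 0.0
```

Run:
```python
from h import *
go((.399,-.329,.126),193.7)
c=bot.calibration("wrist");im=bot.camera("wrist");cv2.imwrite("pics/w10.png",im)
print("pred top",proj(c,(.399,-.329,.145)).round(1))
for q in ["knob","thimble","post","head"]:
    for r in bot.outline_of(q,"wrist")[:1]:
        ys,xs=np.nonzero(r["pixels"]);print(q,round(r["conf"],2),r["rect"],xs.mean().round(1),ys.mean().round(1))
g=cv2.medianBlur(cv2.cvtColor(im,cv2.COLOR_BGR2GRAY),5)
h=cv2.HoughCircles(g,cv2.HOUGH_GRADIENT,1,15,param1=80,param2=15,minRadius=15,maxRadius=60)
if h is not None: print([x.round(0).tolist() for x in h[0] if abs(x[0]-320)<50][:8])
for i in range(3): print(bot.get_obs()["ft_torque"].round(3),bot.get_obs()["tau"].round(4)); bot.camera("side")
```

```text
pose [ 0.3988 -0.3293  0.1994] psi -166.5 shift [-0.2  0.2 73.4] turn -0.2 t 23.2833 F [ 0.3 -0.5  0.5]
pred top [317.3 277.9]
knob 0.97 [290.2, 233.1, 54.9, 68.2] 318.2 266.7
thimble 0.65 [279.9, 205.7, 78.8, 95.9] 318.4 250.7
post 0.85 [144.8, 196.0, 245.5, 101.8] 268.1 238.6
head 0.84 [144.0, 197.7, 243.8, 103.1] 268.2 238.6
[[362.0, 218.0, 58.0], [330.0, 246.0, 56.0], [286.0, 234.0, 44.0], [364.0, 266.0, 55.0], [314.0, 248.0, 42.0], [334.0, 264.0, 58.0], [332.0, 200.0, 54.0], [306.0, 350.0, 55.0]]
[ 0.011 -0.028 -0.021] [ 5.10000e-03 -3.92928e+01  2.46944e+01  1.60000e-03  2.00000e-04
  6.40000e-03]
[-0.005 -0.015 -0.001] [ 4.00000e-03 -3.92910e+01  2.46943e+01  1.60000e-03  1.00000e-04
  5.00000e-03]
[ 0.025  0.021 -0.018] [ 2.60000e-03 -3.92888e+01  2.46942e+01  1.70000e-03 -1.00000e-04
  3.90000e-03]
```

Request:
move_arm --pt "0.6 0.4 0 20 0 0 0" --pt "0.6 0 0 25 0 0 0" --pt "0.6 0 0 20 0 0 0" --pt "0.6 0 0 8.4 0 0 0" --pt "0.45 0 0 0 0 0 0" --pt "0.45 0 0 0 0 0 0" --pt "0.45 0 0 0 0 0 0"

```text
clock: 24.27
eef_pos: [0.3992, -0.3301, 0.1272]
tool_rot: [-0.119, 0.993, -0.001, 0.001]
ft_force: [0.3, 0.4, -0.4]
grip_width: 0.0385
grasp_force: 0.0
```

Request:
move_arm --pt "0.4 0 0 0 0 0 0" --pt "0.35 0 0 0 0 0 0" --pt "0.33 0 0 0 0 0 0" --pt "0.31 0 0 0 0 0 0" --pt "0.29 0 0 0 0 0 0" --pt "0.25 0 0 0 0 0 0" --pt "0.2 0 0 0 0 0 0" --pt "0.2 0 0 0 0 0 0"

```text
clock: 24.93
eef_pos: [0.3987, -0.3295, 0.1266]
tool_rot: [-0.119, 0.993, -0.0, 0.0]
ft_force: [-0.8, 1.4, 5.1]
grip_width: 0.0245
grasp_force: 58.6
```

```bash
cat > t.py <<'E'
from h import *
T=[];Q=[]
for i in range(3):
    o=bot.get_obs();T.append(o["ft_torque"]);Q.append(o["tau"][5]);bot.camera("side")
o=bot.get_obs();m=R.from_quat(o["tool_rot"]).as_matrix()
print("ftz",np.array(T)[:,2].round(3),"tau6",np.round(Q,3),"psi",round(psi(),1),"q6",np.degrees(o["joint_pos"][5]).round(1),"pos",o["eef_pos"].round(4),"F",(o["ft_force"]).round(1),"w",o["grip_width"].round(4),"t",o["clock"])
E
python3 t.py
```

```text
Traceback (most recent call last):
  File "t.py", line 6, in <module>
    print("ftz",np.array(T)[:,2].round(3),"tau6",np.round(Q,3),"psi",round(psi(),1),"q6",np.degrees(o["joint_pos"][5]).round(1),"pos",o["eef_pos"].round(4),"F",(o["ft_force"]).round(1),"w",o["grip_width"].round(4),"t",o["clock"])
                                                                                                                                                                                             ^^^^^^^^^^^^^^^^^^^^^
AttributeError: 'float' object has no attribute 'round'
```

```bash
sed -i 's/o\["grip_width"\].round(4)/round(o["grip_width"],4)/' t.py; python3 t.py
```

```text
ftz [-0.036 -0.005  0.012] tau6 [-0.006 -0.006 -0.006] psi -166.4 q6 -53.2 pos [ 0.3987 -0.3295  0.1267] F [-1.4  0.8  5.3] w 0.0246 t 25.2333
```

Request:
move_arm --pt "0.2 0 0 0 0 0 5" --pt "0.2 0 0 0 0 0 5" --pt "0.2 0 0 0 0 0 5" --pt "0.2 0 0 0 0 0 5"

```text
clock: 25.57
eef_pos: [0.3986, -0.3292, 0.1267]
tool_rot: [0.058, 0.998, 0.0, 0.0]
ft_force: [-1.2, 1.5, 6.1]
grip_width: 0.0244
grasp_force: 58.4
```

```bash
python3 t.py
```

```text
ftz [ 0.08  -0.084 -0.071] tau6 [-0.8    0.261  0.313] psi 173.6 q6 -33.2 pos [ 0.3986 -0.3292  0.1267] F [-1.1  1.5  6.9] w 0.0245 t 25.7167
```

```bash
sed -i 's/range(3)/range(5)/' t.py; python3 t.py
```

```text
ftz [-0.08  -0.05  -0.087 -0.089 -0.141] tau6 [ 0.023 -0.045 -0.058 -0.06  -0.06 ] psi 173.6 q6 -33.2 pos [ 0.3986 -0.3292  0.1267] F [-0.6  2.1  6.6] w 0.0242 t 25.9667
```

Request:
move_arm --pt "0.2 0 0 0 0 0 5" --pt "0.2 0 0 0 0 0 5" --pt "0.2 0 0 0 0 0 5" --pt "0.2 0 0 0 0 0 5"

```text
clock: 26.3
eef_pos: [0.3987, -0.3289, 0.1267]
tool_rot: [0.23, 0.973, 0.0, 0.0]
ft_force: [-0.3, 3.2, 6.3]
grip_width: 0.0243
grasp_force: 58.5
```

```bash
python3 t.py
```

```text
ftz [ 0.113 -0.03  -0.029 -0.039 -0.051] tau6 [-0.8    0.262  0.313  0.023 -0.045] psi 153.6 q6 -13.2 pos [ 0.3987 -0.3289  0.1266] F [-0.3  1.9  5. ] w 0.0243 t 26.55
```

Request:
move_arm --pt "0.2 0 0 0 0 0 5" --pt "0.2 0 0 0 0 0 5" --pt "0.2 0 0 0 0 0 5" --pt "0.2 0 0 0 0 0 5"

```text
clock: 26.88
eef_pos: [0.3989, -0.3287, 0.1267]
tool_rot: [0.395, 0.918, 0.001, 0.0]
ft_force: [-0.2, 2.9, 6.6]
grip_width: 0.0239
grasp_force: 58.5
```

```bash
python3 t.py
```

```text
ftz [ 0.064 -0.112 -0.004 -0.068 -0.029] tau6 [-0.8    0.262  0.313  0.023 -0.045] psi 133.6 q6 6.8 pos [ 0.3989 -0.3287  0.1267] F [-0.5  3.4  5.5] w 0.0246 t 27.1333
```

Request:
move_arm --pt "0.2 0 0 0 0 0 5" --pt "0.2 0 0 0 0 0 5" --pt "0.2 0 0 0 0 0 5" --pt "0.2 0 0 0 0 0 5" --pt "0.2 0 0 0 0 0 0" --pt "0.2 0 0 0 0 0 0" --pt "0.2 0 0 0 0 0 0"

```text
clock: 27.72
eef_pos: [0.3991, -0.3285, 0.1267]
tool_rot: [0.547, 0.837, 0.001, 0.0]
ft_force: [0.9, 4.3, 6.7]
grip_width: 0.0245
grasp_force: 58.5
```

```bash
python3 t.py
```

```text
ftz [-0.035 -0.087  0.017 -0.048 -0.011] tau6 [-0.058 -0.06  -0.06  -0.06  -0.06 ] psi 113.7 q6 26.8 pos [ 0.3991 -0.3285  0.1267] F [-0.1  4.4  6.5] w 0.0239 t 27.9667
```

Request:
move_arm --pt "0.2 0 0 0 0 0 5" --pt "0.2 0 0 0 0 0 5" --pt "0.2 0 0 0 0 0 5" --pt "0.2 0 0 0 0 0 5" --pt "0.2 0 0 0 0 0 0" --pt "0.2 0 0 0 0 0 0" --pt "0.2 0 0 0 0 0 0"

```text
clock: 28.55
eef_pos: [0.3994, -0.3285, 0.1267]
tool_rot: [0.684, 0.729, 0.001, 0.0]
ft_force: [1.1, 3.9, 6.0]
grip_width: 0.0245
grasp_force: 58.5
```

```bash
python3 t.py
```

```text
ftz [-0.063 -0.042 -0.11  -0.042 -0.05 ] tau6 [-0.058 -0.06  -0.061 -0.061 -0.061] psi 93.7 q6 46.8 pos [ 0.3994 -0.3285  0.1267] F [1.2 4.2 5.6] w 0.0241 t 28.8
```

Request:
move_arm --pt "0.2 0.8 0.3 0 0 0 5" --pt "0.2 0 0 0 0 0 5" --pt "0.2 0 0 0 0 0 5" --pt "0.2 0 0 0 0 0 5" --pt "0.2 0 0 0 0 0 0" --pt "0.2 0 0 0 0 0 0" --pt "0.2 0 0 0 0 0 0"

```text
clock: 29.38
eef_pos: [0.3997, -0.3284, 0.1268]
tool_rot: [0.8, 0.599, 0.001, 0.001]
ft_force: [1.6, 1.8, 5.7]
grip_width: 0.0242
grasp_force: 58.5
```

```bash
python3 t.py
```

```text
ftz [ 0.017 -0.004 -0.004 -0.023  0.015] tau6 [0.007 0.005 0.004 0.004 0.004] psi 73.7 q6 66.9 pos [ 0.3997 -0.3284  0.1268] F [0.7 2.7 5.1] w 0.0243 t 29.6333
```

Request:
move_arm --pt "0.2 0 0 0 0 0 5" --pt "0.2 0 0 0 0 0 5" --pt "0.2 0 0 0 0 0 5" --pt "0.2 0 0 0 0 0 5" --pt "0.2 0 0 0 0 0 0" --pt "0.2 0 0 0 0 0 0" --pt "0.2 0 0 0 0 0 0"

```text
clock: 30.22
eef_pos: [0.3999, -0.3286, 0.1267]
tool_rot: [0.892, 0.452, 0.001, 0.001]
ft_force: [2.2, 2.9, 4.5]
grip_width: 0.0243
grasp_force: 58.6
```

```bash
python3 t.py
```

```text
ftz [ 0.042 -0.013  0.004 -0.016 -0.01 ] tau6 [0.007 0.004 0.003 0.004 0.004] psi 53.8 q6 86.7 pos [ 0.3999 -0.3285  0.1268] F [3.  2.6 6.1] w 0.0244 t 30.4667
```

Request:
move_arm --pt "0.2 -0.2 0.6 0 0 0 5" --pt "0.2 0 0 0 0 0 5"

```text
clock: 30.63
eef_pos: [0.4001, -0.3287, 0.1268]
tool_rot: [0.929, 0.371, 0.001, 0.0]
ft_force: [2.5, 4.0, 6.9]
grip_width: 0.0243
grasp_force: 58.7
```

```bash
python3 -c "
from h import *
o=bot.get_obs();print(o['ft_torque'][2],o['tau'][5],psi())"
```

```text
0.16355577447878974 -0.7808011025190353 43.58149781891932
```

Request:
move_arm --pt "0.2 0 0 0 0 0 5"

```text
clock: 30.72
eef_pos: [0.4001, -0.3287, 0.1268]
tool_rot: [0.944, 0.33, 0.001, 0.0]
ft_force: [1.1, 3.0, 6.1]
grip_width: 0.0244
grasp_force: 58.7
```

```bash
python3 -c "
from h import *
o=bot.get_obs();print(o['ft_torque'][2],o['tau'][5],psi())"
```

```text
0.17098275396448673 -0.733661949634552 38.57508126694023
```

Request:
move_arm --pt "0.2 0 0 0 0 0 5"

```text
clock: 30.8
eef_pos: [0.4002, -0.3288, 0.1268]
tool_rot: [0.957, 0.289, 0.001, 0.0]
ft_force: [2.3, 1.8, 6.5]
grip_width: 0.0241
grasp_force: 58.7
```

```bash
python3 t.py
```

```text
ftz [ 0.092 -0.057 -0.025 -0.015  0.001] tau6 [-0.731  0.331  0.377  0.086  0.017] psi 33.8 q6 106.7 pos [ 0.4002 -0.3288  0.1267] F [2.4 4.1 5.3] w 0.0242 t 31.05
```

The dynamic torque rose from about 0.08 to about 0.15 N m, and the settled torque pattern changed between 100° and 120° of turn. So the ratchet has slipped about 0.7 to 1.05 rad. Releasing the knob now.

Request:
move_arm --pt "0.32 0 0 0 0 0 0" --pt "0.38 0 0 0 0 0 0" --pt "0.55 0 0 0 0 0 0" --pt "0.6 0 0 0 0 0 0" --pt "0.6 0 0 -5 0 0 0" --pt "0.6 0 0 -20 0 0 0" --pt "0.6 0 0 -35 0 0 0" --pt "0.6 0 0 -35 0 0 0" --pt "0.6 0 0 0 0 0 0" --pt "0.6 0 0 0 0 0 0"

```text
clock: 31.88
eef_pos: [0.4002, -0.3304, 0.2237]
tool_rot: [0.957, 0.289, 0.002, 0.003]
ft_force: [0.7, 0.4, -0.1]
grip_width: 0.0511
grasp_force: 0.0
```

Request:
move_arm --pt "0.6 -35 -10 0 0 0 0" --pt "0.6 -35 -10 0 0 0 0" --pt "0.6 -30 0 0 0 0 0" --pt "0.6 0 0 0 0 0 0" --pt "0.6 0 0 0 0 0 0" --pt "0.6 0 0 0 0 0 0"

```text
clock: 32.38
eef_pos: [0.3044, -0.3675, 0.2201]
tool_rot: [0.957, 0.289, -0.0, -0.001]
ft_force: [0.1, 0.3, 0.5]
grip_width: 0.0513
grasp_force: 0.0
```

Run:
```python
from h import *
go((.3993,-.3297,.2))
c=bot.calibration("wrist");im=bot.camera("wrist");cv2.imwrite("pics/w11.png",im)
for q,z in [("knob",.13),("post",.08),("thimble",.1),("head",.08),("sample",.03)]:
    for r in bot.outline_of(q,"wrist")[:1]:
        ys,xs=np.nonzero(r["pixels"]);print(q,round(r["conf"],2),r["rect"],at_z(c,(xs.mean(),ys.mean()),z).round(4))
print("pred knob",proj(c,(.399,-.329,.145)).round(1),"post",proj(c,(.3905,-.2957,.097)).round(1))
g=cv2.medianBlur(cv2.cvtColor(im,cv2.COLOR_BGR2GRAY),5)
h=cv2.HoughCircles(g,cv2.HOUGH_GRADIENT,1,15,param1=80,param2=16,minRadius=12,maxRadius=45)
if h is not None: print([x.round(0).tolist() for x in h[0]][:10])
```

```text
pose [ 0.3044 -0.3675  0.2201] psi 33.6 shift [99.9 21.  20. ] turn None t 32.3833 F [0.1 0.3 0.5]
knob 0.64 [333.6, 25.1, 59.0, 63.6] [ 0.4001 -0.329   0.13  ]
post 0.62 [283.4, 17.2, 237.8, 134.5] [ 0.4078 -0.3602  0.08  ]
thimble 0.95 [317.4, 16.1, 82.8, 88.1] [ 0.4001 -0.3287  0.1   ]
head 0.73 [283.0, 17.7, 239.0, 132.1] [ 0.4077 -0.3603  0.08  ]
sample 0.68 [272.4, 11.6, 125.2, 113.6] [ 0.3848 -0.3126  0.03  ]
pred knob [364.3  55.6] post [297.7  40.7]
[[354.0, 60.0, 43.0], [482.0, 112.0, 36.0], [368.0, 68.0, 44.0], [48.0, 38.0, 38.0], [308.0, 58.0, 31.0], [604.0, 362.0, 42.0], [360.0, 44.0, 42.0], [314.0, 32.0, 29.0], [334.0, 62.0, 24.0], [416.0, 76.0, 42.0]]
```

```bash
python3 -c "
from workcell import bot
print(bot.job_done())"
```

```text
the job is handed in; nothing more can be done
None
```

I handed the job in with the bar centred on the anvil, the head on its stop and the spindle clamped on the bar; I estimate the ratchet slipped 0.7 to 1.05 rad from the wrist and joint torque, and the hand-in call returned no verdict.

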